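# Calibration weights back in their block

## Task

After the balance check the calibration weights were left in disorder: the two small ones stand in wells that are too big for them and the two big ones were left out on the counter. Put all four away in the wooden block in order of size, each standing upright on the floor of the well bored for it, the smallest weight in the smallest well up to the largest in the largest. Set the weights down, do not drop them or tip them over, and leave the jar and the timer where they are.

Things in the scene. Friction and masses are not known exactly. Their poses are not given: they have to be found in the camera images.
- weight_50: The smallest of four bright steel calibration weights, 50 g: an upright cylinder 18 mm in diameter and 22 mm high, on it a narrower neck and a round grip knob 12 mm in diameter whose straight side is the top 9 mm; 35 mm tall in all. Origin: centre of its underside; z is up along its axis. At the start it stands upright in one of the two largest wells of the block, which is not its own.
- weight_100: The second smallest of four bright steel calibration weights, 100 g: an upright cylinder 22 mm in diameter and 29 mm high, on it a narrower neck and a round grip knob 14 mm in diameter whose straight side is the top 11 mm; 45 mm tall in all. Origin: centre of its underside; z is up along its axis. At the start it stands upright in one of the two largest wells of the block, which is not its own.
- weight_200: The second largest of four bright steel calibration weights, 200 g: an upright cylinder 28 mm in diameter and 37 mm high, on it a narrower neck and a round grip knob 17 mm in diameter whose straight side is the top 13 mm; 56 mm tall in all. Origin: centre of its underside; z is up along its axis. At the start it stands upright on the counter.
- weight_500: The largest of four bright steel calibration weights, 500 g: an upright cylinder 38 mm in diameter and 50 mm high, on it a narrower neck and a round grip knob 23 mm in diameter whose straight side is the top 17 mm; 75 mm tall in all. Origin: centre of its underside; z is up along its axis. At the start it stands upright on the counter.
- well_50: The smallest of the four round wells in the wooden block, for the 50 g weight: 22 mm in diameter, 12 mm deep, mouth countersunk to 30 mm. Origin: centre of its grey felt floor, 8 mm above the counter, where the weight's underside comes to rest; z up. The block is of light wood, fixed, 252 x 86 x 20 mm (its top 20 mm above the counter), and may be turned any way.
- well_100: The second smallest of the four round wells in the wooden block, for the 100 g weight: 26 mm in diameter, 12 mm deep, mouth countersunk to 34 mm. Origin: centre of its grey felt floor, 8 mm above the counter, where the weight's underside comes to rest; z up. The wells lie in one row in order of size, centres 49, 57 and 67 mm apart from small to large.
- well_200: The second largest of the four round wells in the wooden block, for the 200 g weight: 32 mm in diameter, 12 mm deep, mouth countersunk to 40 mm. Origin: centre of its grey felt floor, 8 mm above the counter, where the weight's underside comes to rest; z up. Each well's y axis points along the row from the smallest to the largest well, its x axis across it.
- well_500: The largest of the four round wells in the wooden block, for the 500 g weight: 42 mm in diameter, 12 mm deep, mouth countersunk to 50 mm. Origin: centre of its grey felt floor, 8 mm above the counter, where the weight's underside comes to rest; z up.
- specimen_jar: Bystander: white specimen jar with an orange-yellow screw cap, 61 mm in diameter, 62 mm tall, standing loose behind the work. Origin: centre of its underside.
- lab_timer: Bystander: small white lab timer with a few buttons, 60 x 64 x 18 mm, lying loose on the counter near the robot. Origin: centre of its underside.
There are look-alikes about, which are no part of the job. Leave any green or yellow look-alike of the weight_500 alone.

How it is judged:
By the outcome, as a careful person would: the job done as asked, in the order asked, and still so for the second after the job is handed in, with the robot touching nothing.
It also fails if it takes over 93 s, if anything falls off the work surface, if the arm or the gripper's body presses on something with over 40 N, if the wrist force passes 120 N, or if a joint passes its speed limit or range.

## Robot

A 6-joint arm with a two-finger parallel gripper is mounted at the origin on a cart in front of the work surface, level with it; the furniture and walls round the work are solid. World frame = base frame: x ahead of the robot, y to its left, z up, the work surface at z = 0. Lengths are in m, angles in rad, forces in N, time in s.
With the tool pointing down it reaches from about 0.35 to 0.975 m from the base axis. Payload 4.9 kg.
Tool frame: the origin (TCP) lies on the centre line of the jaws, within the pads' length; the fingertips stand manip.tip_reach ahead of it and the grasp point (between the pads) is the TCP (manip.tip_reach is the distance from the TCP to the fingertips, in m); z points along the fingers, y is the line along which they close (so a half turn about z gives the same grasp; the last joint's range is limited). The gripper opens to 85 mm and grips with 20 to 120 N. Pads are 22 mm wide; open, the fingers measure 114 mm over their backs; the gripper's body (76 mm by 85 mm) begins 54 mm behind the grasp point. The pads swing forward as they close: fully open they stand 13 mm farther back than shut.
Start: joints at [-1.247, 0.053, 1.613, -0, 1.476, -0.119], TCP at [0.268, -0.565, 0.25] pointing down, gripper open.
Joint ranges: [-3.01, 3.01], [-1.01, 2.22], [0.06, 2.58], [-1.02, 4.17], [0.09, 2.62], [-3.14, 3.14]. Speed limits (rad/s): [2.57, 2.57, 3.14, 3.14, 3.14, 3.14].

## Interface

Orientations are given as a unit quaternion [w, x, y, z].
In Python, from plant import manip gives the robot as it stands. The module is installed in compiled form; this text tells all that it offers.
- The arm moves only by the tool move_arm, never from a script. Its argument "rows" is a list of rows, each a list of 7 numbers: the shift along the tool's x, y, z in cm, then the turn, a rotation vector about the tool's x, y, z in degrees, then the opening, from -1 (shut) to 1 (fully open). In form: [[tx, ty, tz, ax, ay, az, jaw], ...]. A call has 1 to 20 rows; each row shifts and turns the commanded pose from where the row before left it, along the tool's axes as they then stand; what a row does not reach is not made up. A row lasts 1/12 s, in which the tool goes at most 41.7 mm and 7.16 degrees, less where a joint would pass 70% of its speed; a pose out of reach is approached as far as the arm can. A call is refused whole if a number of a shift passes 4.17 or a number of a turn 7.16, either way. A call with a gripper value outside its range is refused whole. The fingers move at their own pace and stop on an object; the grip force is fixed at half the most. Time passes only in rows, so rows that do not move let the fingers close. It gives the time, the measured TCP pose, the force, the opening and the grip force at its end, in the units of the state.
- manip.state(): the state, without advancing time (a new reading comes with each control period).
- manip.grab_frame(name): name is "scene" or "top" or "wrist"; returns a dict with "img" (480x640x3 uint8, blue, green, red), "mtx" (3x3 intrinsics, pixels), "k1" (the pictures are not rectified: a ray, as slopes to the right and down, at radius r is drawn at 1 + k1 r^2 times it, then the intrinsics apply), "R" (3x3) and "t" (3): a world point X has camera coordinates R X + t. Camera axes: x right, y down, z forward; pixel columns grow to the right and rows downward; lengths in m; the calibration is good to about 2 mm. A picture is of the moment at which its call begins. There is no depth.
- manip.job_done(): hands the job in; it is judged then, once.
The state is a dict: "time": time; "joint_pos": joint angles; "joint_vel": joint speeds; "joint_efforts": joint torques, N m; "tool_pos": TCP position; "tool_rot": TCP orientation; "contact_force": force on the tool from outside, world axes, zero at the start; "ft_torque": the same for the moment, N m; "gripper_width": opening from 0.0 (shut) to 1.0 (fully open); "grasp_force": force on a finger pad.
Only numpy, scipy, OpenCV 4.12 (cv2) and the standard library are available. Lean on these libraries where they do the work, as an engineer would, in place of code of your own. Each camera call takes 0.05 s, during which the arm holds its last target. There are 200 camera calls.

## Working session

There is one attempt and no reset: what is moved stays moved. The work goes in short steps, Python scripts to look and compute and a tool call to move; the robot and the scene stay as the last step left them, time stands still between calls to the robot, and variables do not carry over. Pictures are saved under pics/ and viewed, at most 14 in all, crops included, and the job is handed in when it is done.

Besides the shell and the picture viewer there is one more tool, called after ">>>" as a command line: name --pt "numbers of a row" for each row, then --argument value for the rest. move_arm: Moves the arm, as the interface text tells. Its arguments: {"type":"object","properties":{"rows":{"type":"array","items":{"type":"array","items":{"type":"number"}}}},"required":["rows"]}

```bash
mkdir -p pics; cat > h.py <<'E'
import numpy as np, cv2
from plant import manip
def grab(n,f=None):
    d=manip.grab_frame(n)
    if f: cv2.imwrite('pics/'+f,d['img'])
    return d
def dist(d): return np.array([d['k1'],0,0,0,0.])
def ray(d,u,v):
    # undistort: model x_d = x(1+k1 r^2)
    p=cv2.undistortPointsIter(np.array([[[u,v]]],float),np.array(d['mtx']),dist(d),None,None,(3,50,1e-10))[0,0]
    R=np.array(d['R']);t=np.array(d['t'])
    return -R.T@t, R.T@np.array([p[0],p[1],1])
def onz(d,u,v,z):
    c,r=ray(d,u,v); return c+r*(z-c[2])/r[2]
def proj(d,X):
    R=np.array(d['R']);t=np.array(d['t'])
    return cv2.projectPoints(np.array(X,float).reshape(-1,1,3),cv2.Rodrigues(R)[0],t,np.array(d['mtx']),dist(d))[0][:,0]
E
python3 - <<'E'
from h import *
print(manip.tip_reach, manip.state())
for n in('scene','top','wrist'):
    d=grab(n,n+'0.png'); R=np.array(d['R']);print(n,-R.T@d['t'],R[2],d['k1'],d['mtx'][0][0])
E
```

```text
0.019 {'time': 0.0, 'joint_pos': array([-1.24697262e+00,  5.33655312e-02,  1.61428399e+00,  3.40788543e-06,
        1.47599456e+00, -1.19019106e-01]), 'joint_vel': array([-1.46835098e-03,  1.56910023e-04,  5.53774268e-04,  9.03539256e-05,
       -7.04646195e-04, -1.06952553e-03]), 'joint_efforts': array([ 1.48972405e-03, -3.93683767e+01, -3.70174348e+01,  2.52454782e-05,
        7.11833563e-03, -1.17368984e-05]), 'tool_pos': array([ 0.26762362, -0.56416294,  0.24906358]), 'tool_rot': array([-1.02051300e-03,  9.75585793e-01,  2.19616275e-01, -1.03164642e-04]), 'contact_force': array([-0.12274884,  0.16546265,  0.03381526]), 'ft_torque': array([-0.04579161,  0.00259956,  0.06518276]), 'grasp_force': 0.0, 'gripper_width': 1.0020014601420577}
scene [-0.0533954  -0.53640715  0.44296642] [ 0.71845671  0.54363699 -0.43391102] -0.010875186907467688 493.1778593309923
top [ 0.38676101 -0.0626528   1.03242024] [ 0.17686518 -0.01966383 -0.98403864] -0.10662546583434476 500.5665559828494
wrist [ 0.333207   -0.53191228  0.37354036] [-0.25876166 -0.12033151 -0.95841678] -0.054138653065360316 398.6567977229867
```

View pics/scene0.png

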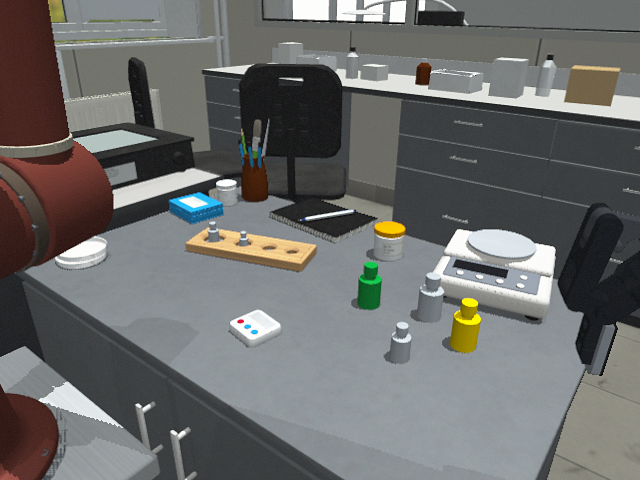

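View pics/top0.png

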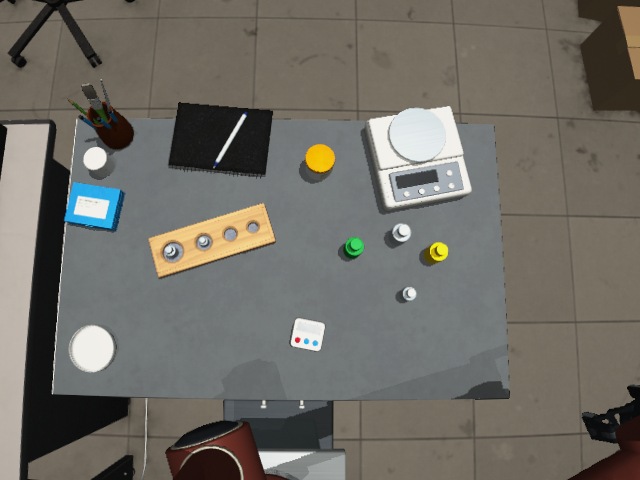

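The top view shows the block at (212,241) with weights at (172,250) and (204,240), green at (354,247), yellow at (438,252), and steel at (401,232) and (409,294). The scene view shows steel at (430,300), the larger one, and (400,343), the smaller one. Candidates for weight_500 are steel top (401,232), green (354,247) and yellow (438,252). I choose the steel one, and the steel at (409,294) as weight_200. Next is a close crop to check.

```bash
python3 - <<'E'
from h import *
t=cv2.imread('pics/top0.png'); s=cv2.imread('pics/scene0.png')
r=lambda im,x,y,w,h,W,H:cv2.resize(im[y:y+h,x:x+w],(W,H),interpolation=cv2.INTER_CUBIC)
a=np.hstack([r(t,145,200,133,80,400,240),r(t,340,220,110,83,400,240)]) 
b=np.hstack([r(s,180,215,140,60,400,300)[:, :],r(s,350,250,140,120,400,300)])
cv2.imwrite('pics/c1.png',np.vstack([a,b]))
d=manip.grab_frame('top')
hsv=cv2.cvtColor(d['img'],cv2.COLOR_BGR2HSV)
m=cv2.inRange(hsv,(8,60,90),(25,200,255)); 
m[:190]=0;m[290:]=0;m[:,:130]=0;m[:,290:]=0
c=max(cv2.findContours(m,cv2.RETR_EXTERNAL,cv2.CHAIN_APPROX_NONE)[0],key=cv2.contourArea)
P=np.array([onz(d,*p,0.02)[:2] for p in c[:,0]]).astype(np.float32)
print('block',cv2.minAreaRect(P*1000))
cs=cv2.findContours(m,cv2.RETR_CCOMP,cv2.CHAIN_APPROX_NONE)
for cc,hh in zip(cs[0],cs[1][0]):
    if hh[3]>=0 and len(cc)>10:
        (x,y),rr=cv2.minEnclosingCircle(cc); print('hole',x,y,rr,onz(d,x,y,.02))
for nm,u,v,z in(('500',401,230,.075),('200',409,293,.056),('g',354,244,.075),('y',439,249,.075),('timer',308,334,.018),('cap',320,158,.062),('w3',204,239,.053),('w4',171,249,.053)): print(nm,onz(d,u,v,z))
E
```

```text
block ((572.1130981445312, 117.31704711914062), (86.72022247314453, 251.88917541503906), 18.323440551757812)
hole 172.8076934814453 251.8076934814453 10.87336254119873 [0.54501691 0.19518156 0.02      ]
hole 203.61207580566406 242.2586212158203 8.481940269470215 [0.5657403  0.13245045 0.02      ]
hole 229.83963012695312 234.10377502441406 6.89819860458374 [0.58349621 0.07901247 0.02      ]
hole 252.5 227.125 5.89633846282959 [0.59877034 0.03272515 0.02      ]
500 [ 0.58550348 -0.26388538  0.075     ]
200 [ 0.46327396 -0.28096666  0.056     ]
g [ 0.5563482  -0.17074996  0.075     ]
y [ 0.5485037  -0.33862088  0.075     ]
timer [ 0.38240121 -0.08389976  0.018     ]
cap [ 0.73581971 -0.10421685  0.062     ]
w3 [0.56650385 0.125619   0.053     ]
w4 [0.54545639 0.19072478 0.053     ]
```

View pics/c1.png

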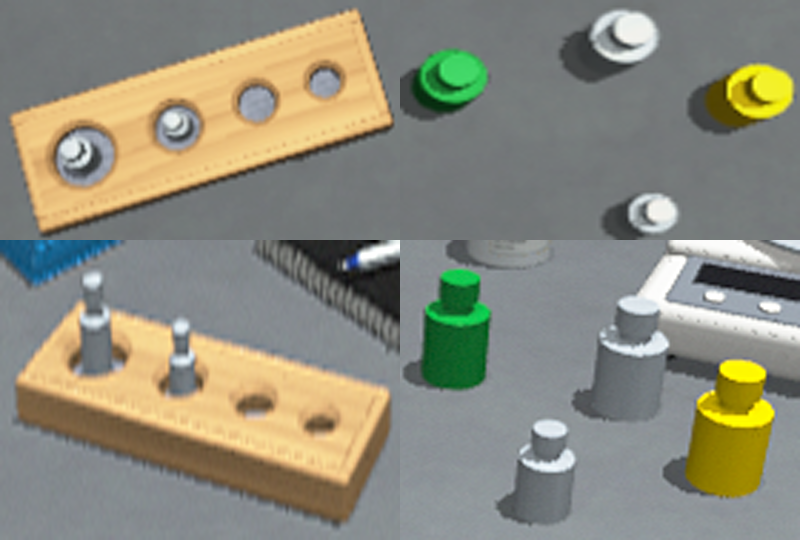

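The crop confirms it. The 100 g weight stands in the largest well (crop 78,150), the 50 g in the next (crop 175,125). The plain steel pair on the counter are the 500 (crop 630,30) and the 200 (crop 658,210). I'll turn the jaws across the row and go above the block.

>>> move_arm --pt "0 0 0 0 0 -6.91 0" --pt "0 0 0 0 0 -6.91 0" --pt "0 0 0 0 0 -6.91 0" --pt "0 0 0 0 0 -6.91 0" --pt "0 0 0 0 0 -6.91 0" --pt "0 0 0 0 0 -6.91 0" --pt "0 0 0 0 0 -6.91 0" --pt "0 0 0 0 0 -6.91 0" --pt "0 0 0 0 0 -6.91 0" --pt "0 0 0 0 0 -6.91 0" --pt "0 0 0 0 0 -6.91 0" --pt "0 0 0 0 0 -6.91 0"

```text
time: 1.2
tool_pos: [0.2677, -0.5645, 0.2499]
tool_rot: [-0.0, 0.583, 0.812, 0.0]
contact_force: [-0.4, 0.1, 0.5]
gripper_width: 0.501
grasp_force: 0.0
```

>>> move_arm --pt "2.77 2.51 0 0 0 0 0" --pt "2.77 2.51 0 0 0 0 0" --pt "2.77 2.51 0 0 0 0 0" --pt "2.77 2.51 0 0 0 0 0" --pt "2.77 2.51 0 0 0 0 0" --pt "2.77 2.51 0 0 0 0 0" --pt "2.77 2.51 0 0 0 0 0" --pt "2.77 2.51 0 0 0 0 0" --pt "2.77 2.51 0 0 0 0 0" --pt "2.77 2.51 0 0 0 0 0" --pt "2.77 2.51 0 0 0 0 0" --pt "2.77 2.51 0 0 0 0 0" --pt "2.77 2.51 0 0 0 0 0" --pt "2.77 2.51 0 0 0 0 0" --pt "2.77 2.51 0 0 0 0 0" --pt "2.77 2.51 0 0 0 0 0" --pt "2.77 2.51 0 0 0 0 0" --pt "2.77 2.51 0 0 0 0 0" --pt "2.77 2.51 0 0 0 0 0" --pt "2.77 2.51 0 0 0 0 0"

```text
time: 2.87
tool_pos: [0.5708, 0.1208, 0.2501]
tool_rot: [-0.0, 0.586, 0.811, -0.0]
contact_force: [0.5, -1.7, -0.3]
gripper_width: 0.498
grasp_force: 0.0
```

```bash
python3 - <<'E'
from h import *
s=manip.state();print(s['time'],s['tool_pos'],s['tool_rot'],s['gripper_width'],manip.tip_reach)
grab('wrist','w1.png')
E
```

```text
2.8667 [0.57084826 0.12082433 0.2500956 ] [-2.05334457e-05  5.85579018e-01  8.10615325e-01 -8.57082121e-05] 0.4980359192130965 0.019
```

View pics/w1.png

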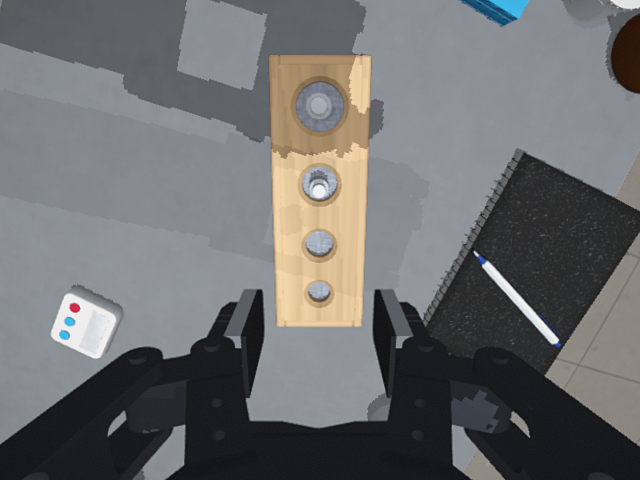

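The wrist view shows the block, with the wells at (320,106), (320,184), (320,243) and (319,291). The 100 g knob is at (319,104) and the 50 g at (319,188). I'll measure precisely.

```bash
cat > wells.py <<'E'
from h import *
def block(d):
    hsv=cv2.cvtColor(d['img'],cv2.COLOR_BGR2HSV)
    m=cv2.inRange(hsv,(8,55,40),(28,255,255))
    m=cv2.morphologyEx(m,cv2.MORPH_OPEN,np.ones((3,3)))
    cs,h=cv2.findContours(m,cv2.RETR_CCOMP,cv2.CHAIN_APPROX_NONE)
    i=max(range(len(cs)),key=lambda k:cv2.contourArea(cs[k]))
    P=np.array([onz(d,*p,0.02)[:2] for p in cs[i][:,0]]).astype(np.float32)
    out=[]
    for c,k in zip(cs,h[0]):
        if k[3]==i and cv2.contourArea(c)>80:
            Q=np.array([onz(d,*p,0.02)[:2] for p in c[:,0]]).astype(np.float32)
            q=cv2.fitEllipse(Q*1000); out.append(q)
    return cv2.minAreaRect(P*1000),sorted(out,key=lambda q:q[0][1])
E
python3 - <<'E'
from wells import *
d=grab('wrist'); b,o=block(d)
print(b); [print(q) for q in o]
p=cv2.cvtColor(d['img'],cv2.COLOR_BGR2GRAY)
cv2.imwrite('pics/c2.png',cv2.resize(d['img'][60:315,260:380],(376,800)[::1] if 0 else (282,600),interpolation=cv2.INTER_CUBIC))
E
```

```text
((572.0730590820312, 120.70417785644531), (85.43144989013672, 250.58018493652344), 18.168241500854492)
((598.8851928710938, 39.0093879699707), (19.69326400756836, 22.175159454345703), 107.05059814453125)
((583.9254760742188, 84.68077087402344), (24.358598709106445, 26.35529327392578), 103.93875122070312)
((566.4752197265625, 137.79147338867188), (31.193389892578125, 32.35588455200195), 107.60960388183594)
((546.113525390625, 200.0337677001953), (41.64608383178711, 41.744728088378906), 149.32772827148438)
```

View pics/c2.png

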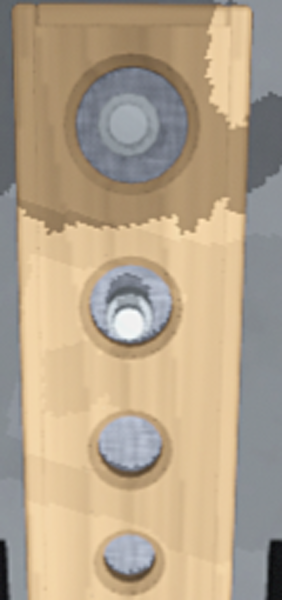

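```bash
python3 - <<'E'
from h import *
from scipy.spatial.transform import Rotation as Rn
s=manip.state();q=s['tool_rot'];R=Rn.from_quat([*q[1:],q[0]]).as_matrix()
d=manip.grab_frame('wrist')
for off in([0,0,.019],[.011,-.021,.019],[.011,.021,.019],[.011,-.021,.010],[.011,.021,.010],[-.011,.021,.019],[-.011,.021,.01]): print(off,proj(d,s['tool_pos']+R@off))
# knobs
hsv=cv2.cvtColor(d['img'],cv2.COLOR_BGR2HSV)
for u,v,z in((314.5,112.5,.053),(314.7,196.5,.043),(315.5,105,.053)): print(onz(d,u,v,z))
x=cv2.resize(d['img'][270:410,220:420],(800,560),interpolation=cv2.INTER_CUBIC);cv2.imwrite('pics/c3.png',x)
E
```

```text
[0, 0, 0.019] [[316.97894835 310.74778984]]
[0.011, -0.021, 0.019] [[263.15482588 285.18374896]]
[0.011, 0.021, 0.019] [[370.80994451 285.29699035]]
[0.011, -0.021, 0.01] [[259.92274122 295.02678526]]
[0.011, 0.021, 0.01] [[373.85800177 295.15065072]]
[-0.011, 0.021, 0.019] [[368.61091487 335.09638344]]
[-0.011, 0.021, 0.01] [[371.38298491 347.25808203]]
[0.54404758 0.19615695 0.053     ]
[0.56565903 0.13176024 0.043     ]
[0.54300743 0.20169356 0.053     ]
```

View pics/c3.png

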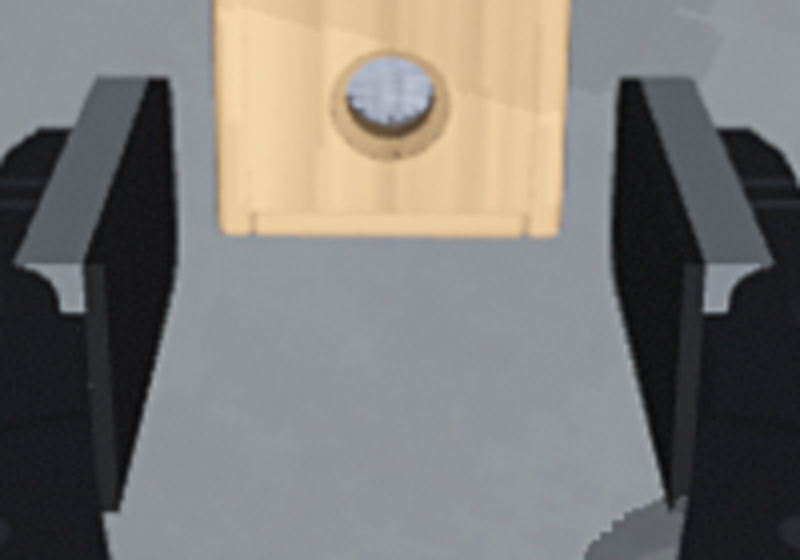

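```bash
python3 - <<'E'
from wells import *
import wells
d=grab('wrist')
_o=wells.onz; wells.onz=lambda d,u,v,z:_o(d,u,v,.016)
b,o=block(d)
print(b); [print(q) for q in o]
g=cv2.cvtColor(d['img'],cv2.COLOR_BGR2GRAY)
for (x0,y0,x1,y1,z,rr) in((296,90,336,135,.053,7),(300,178,330,212,.043,6)):
    c=g[y0:y1,x0:x1]; big=cv2.resize(c,None,fx=8,fy=8,interpolation=cv2.INTER_CUBIC)
    r0=rr/1000*398/.32*8
    H=cv2.HoughCircles(big,cv2.HOUGH_GRADIENT,1,20,param1=60,param2=8,minRadius=int(r0*.8),maxRadius=int(r0*1.25))
    for h in H[0][:4]:
        u,v=x0+h[0]/8-.5,y0+h[1]/8-.5; print(round(u,1),round(v,1),h[2]/8,onz(d,u,v,z)*1000)
E
```

```text
((572.3474731445312, 119.75779724121094), (86.36318969726562, 253.4405059814453), 18.186477661132812)
((599.5609130859375, 37.2353515625), (20.179540634155273, 22.188432693481445), 107.93800354003906)
((584.3003540039062, 83.4028549194336), (24.87479591369629, 26.544105529785156), 106.49058532714844)
((566.7305297851562, 137.07542419433594), (31.78205680847168, 32.64085006713867), 110.29133605957031)
((546.0792236328125, 199.9942626953125), (42.01434326171875, 42.313472747802734), 84.7535171508789)Traceback (most recent call last):
  File "<stdin>", line 12, in <module>
TypeError: 'NoneType' object is not subscriptable
```

>>> move_arm --pt "0.28 -0.04 3.5 0 0 0 0" --pt "0.28 -0.04 3.5 0 0 0 0" --pt "0.28 -0.04 3.5 0 0 0 0" --pt "0.28 -0.04 3.5 0 0 0 0" --pt "0 0 1 0 0 0 -0.3" --pt "0 0 0 0 0 0 -0.3" --pt "0 0 0 0 0 0 -0.3"

```text
time: 3.65
tool_pos: [0.5659, 0.1281, 0.1012]
tool_rot: [0.0, 0.586, 0.81, 0.0]
contact_force: [-0.0, -0.2, -0.1]
gripper_width: 0.346
grasp_force: 0.0
```

```bash
python3 - <<'E'
from wells import *
s=manip.state();print(s['tool_pos'])
d=grab('wrist','w2.png')
cv2.imwrite('pics/c4.png',cv2.resize(d['img'][120:380,180:460],(800,743)[:2] if 0 else (646,600),interpolation=cv2.INTER_CUBIC))
E
```

```text
[0.56590007 0.12814878 0.10117897]
```

View pics/c4.png

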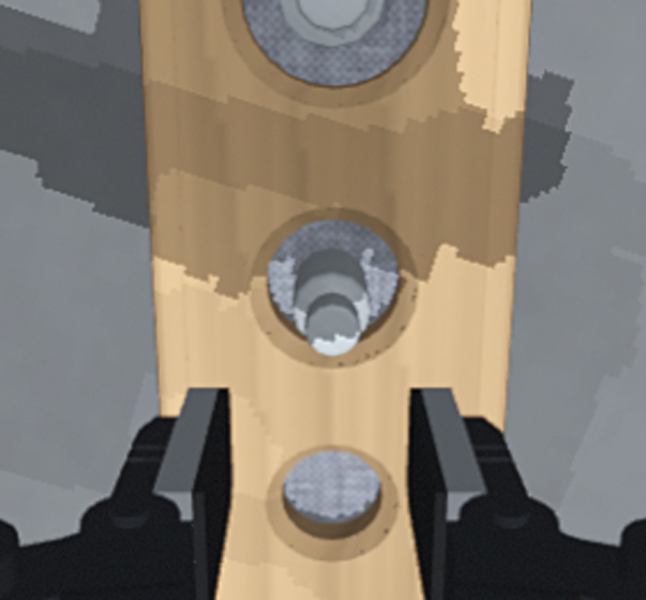

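```bash
python3 - <<'E'
from wells import *
d=grab('wrist')
s=manip.state();print(s['tool_pos'])
f=lambda a,b:(180+a/2.307-.3,120+b/2.307-.3)
print('knob',onz(d,*f(333,325),.043),'rim200',onz(d,*f(334,288),.02),[onz(d,*f(x,288),.02) for x in (252,416)],[onz(d,*f(334,y),.02) for y in (207,368)],'rim50',onz(d,*f(332,505),.02))
print(proj(d,s['tool_pos']+np.array([0,0,-.016])))
E
```

```text
[0.56765916 0.12863351 0.10356934]
knob [0.56853082 0.13544719 0.043     ] rim200 [0.56884884 0.13645053 0.02      ] [array([0.55042406, 0.13038169, 0.02      ]), array([0.58729175, 0.14252055, 0.02      ])] [array([0.56261519, 0.15504804, 0.02      ]), array([0.57534406, 0.11708199, 0.02      ])] rim50 [0.58689836 0.08104282 0.02      ]
[[318.26051155 315.1127645 ]]
```

```bash
python3 - <<'E'
from wells import *
for i in range(3):
    d=grab('wrist');s=manip.state();print(s['tool_pos'],s['joint_vel'][:3].round(3))
cv2.imwrite('pics/w2.png',d['img'])
g=d['img'][120:380,180:460]; a=cv2.imread('pics/c4.png'); b=cv2.resize(g,(646,600),interpolation=cv2.INTER_CUBIC)
print('imgshift',cv2.phaseCorrelate(np.float32(a[:380,:,1]),np.float32(b[:380,:,1])))
f=lambda a,b:(180+a/2.307-.3,120+b/2.307-.3)
print('knob',onz(d,*f(333,325),.043))
E
```

```text
[0.56775389 0.12875633 0.10370539] [0.003 0.    0.004]
[0.56755629 0.12889688 0.10347223] [0.004 0.004 0.007]
[0.56725181 0.12896705 0.10304671] [0.002 0.007 0.009]
imgshift ((0.016667949944348948, -0.3844512918905707), -0.16516627929338212)
knob [0.56917102 0.13568177 0.043     ]
```

```bash
python3 - <<'E'
from wells import *
d=grab('wrist');s=manip.state()
hsv=cv2.cvtColor(d['img'],cv2.COLOR_BGR2HSV)
m=cv2.inRange(hsv,(8,55,40),(28,255,255))
for v in (150,180,210,240,270):
    x=np.flatnonzero(m[v,200:440])+200; a,b=x[0]-.5,x[-1]+.5
    A,B=onz(d,a,v,.02),onz(d,b,v,.02); print(v,a,b,np.linalg.norm(A-B),(A+B)/2)
c=np.array(d['R']).T@-np.array(d['t']); print(c,c-s['tool_pos'])
E
```

```text
150 238.5 403.5 0.08455205029861544 [0.55123319 0.18459506 0.02      ]
180 239.5 402.5 0.08520639838477939 [0.55611395 0.16994284 0.02      ]
210 241.5 400.5 0.08486851984493694 [0.56119254 0.15469699 0.02      ]
240 242.5 398.5 0.08511605016185005 [0.56623183 0.13870721 0.02      ]
270 244.5 396.5 0.0848696525324244 [0.57177047 0.12206716 0.02      ]
[0.54410257 0.19914533 0.22731021] [-0.02277607  0.07013888  0.12478651]
```

>>> move_arm --pt "0.6 0.3 0 0 0 0 -0.3" --pt "0 0 1.6 0 0 0 -0.3" --pt "0 0 1.6 0 0 0 -0.3" --pt "0 0 1.6 0 0 0 -0.3" --pt "0 0 0 0 0 0 -0.3" --pt "0 0 0 0 0 0 -0.3"

```text
time: 4.45
tool_pos: [0.5658, 0.1359, 0.0516]
tool_rot: [-0.001, 0.586, 0.811, -0.001]
contact_force: [-0.1, 0.0, 0.2]
gripper_width: 0.352
grasp_force: 0.0
```

>>> move_arm --pt "0 0 0 0 0 0 -1" --pt "0 0 0 0 0 0 -1" --pt "0 0 0 0 0 0 -1" --pt "0 0 0 0 0 0 -1" --pt "0 0 0 0 0 0 -1" --pt "0 0 0 0 0 0 -1" --pt "0 0 0 0 0 0 -1"

```text
time: 5.03
tool_pos: [0.5675, 0.1357, 0.0537]
tool_rot: [0.001, 0.586, 0.81, 0.001]
contact_force: [-0.6, 0.4, 5.3]
gripper_width: 0.097
grasp_force: 59.0
```

```bash
python3 - <<'E'
from wells import *
d=grab('wrist','w3.png');print(manip.state()['tool_pos'])
cv2.imwrite('pics/c5.png',cv2.resize(d['img'][150:410,180:460],(646,600),interpolation=cv2.INTER_CUBIC))
E
```

```text
[0.56755797 0.13577157 0.05377106]
```

View pics/c5.png

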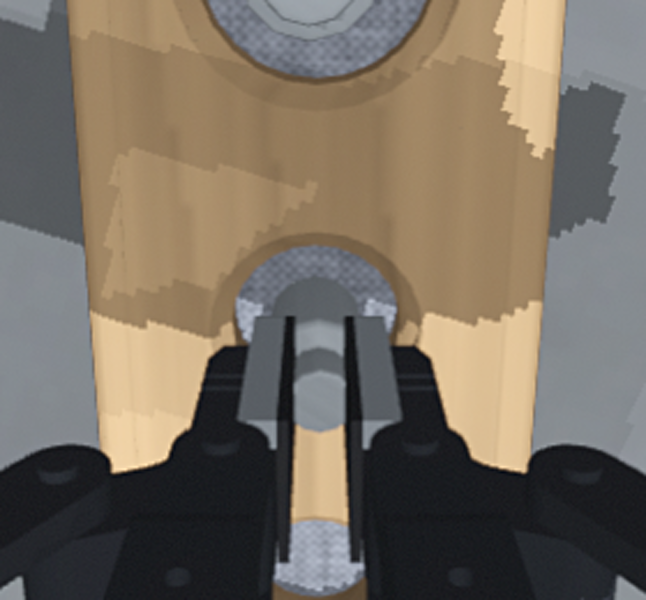

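Grip is firm: the knob sits between the pads at crop (318,390). I'll lift and carry the weight to the smallest well.

>>> move_arm --pt "0 0 -0.5 0 0 0 -1" --pt "0 0 -1.5 0 0 0 -1" --pt "0 0 -1.5 0 0 0 -1" --pt "0 0 -1 0 0 0 -1" --pt "-2.1 0.01 0 0 0 0 -1" --pt "-2.1 0.01 0 0 0 0 -1" --pt "-2.1 0.01 0 0 0 0 -1" --pt "-2.1 0.01 0 0 0 0 -1" --pt "-2.1 0.01 0 0 0 0 -1" --pt "0 0 0 0 0 0 -1" --pt "0 0 1 0 0 0 -1" --pt "0 0 1 0 0 0 -1" --pt "0 0 0 0 0 0 -1" --pt "0 0 0 0 0 0 -1"

```text
time: 6.25
tool_pos: [0.5982, 0.037, 0.0752]
tool_rot: [-0.002, 0.585, 0.811, -0.001]
contact_force: [-0.9, -0.4, -0.7]
gripper_width: 0.091
grasp_force: 58.8
```

```bash
python3 - <<'E'
from wells import *
d=grab('wrist','w4.png');print(manip.state()['tool_pos'])
cv2.imwrite('pics/c6.png',cv2.resize(d['img'][210:390,240:400],(533,600),interpolation=cv2.INTER_CUBIC))
E
```

```text
[0.5989686  0.0369662  0.07616951]
```

View pics/c6.png

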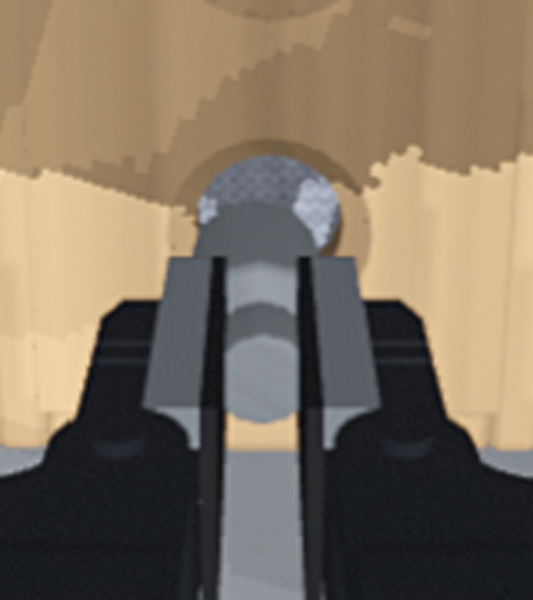

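```bash
cat > rel.py <<'E'
from h import *
from scipy.spatial.transform import Rotation as Rn
def rel(d,s,u,v,z):
    q=s['tool_rot'];R=Rn.from_quat([*q[1:],q[0]]).as_matrix()
    return (R.T@(onz(d,u,v,z)-s['tool_pos'])*1000).round(1)
E
python3 - <<'E'
from rel import *
d=grab('wrist');s=manip.state();print(s['tool_pos'])
f=lambda a,b:(240+a/3.333-.35,210+b/3.333-.35)
print('rim top',rel(d,s,*f(269,138),.02),'rim L,R',rel(d,s,*f(170,230),.02),rel(d,s,*f(370,230),.02))
for dz in (.019,.009,-.009):print('knobtop',rel(d,s,*f(262,380),s['tool_pos'][2]-dz))
print(proj(d,s['tool_pos']))
E
```

```text
[0.59948376 0.03681938 0.07684486]
rim top [12.8  1.  56.8] rim L,R [ -1.5 -13.5  56.9] [-1.4 15.8 56.8]
knobtop [-5.1  0.  19. ]
knobtop [0.4 0.1 9. ]
knobtop [10.4  0.1 -9. ]
[[318.02533695 337.43454084]]
```

>>> move_arm --pt "-0.1 0.1 0 0 0 0 -1" --pt "0 0 0.5 0 0 0 -1" --pt "0 0 0.4 0 0 0 -1" --pt "0 0 0.4 0 0 0 -1" --pt "0 0 0.3 0 0 0 -1" --pt "0 0 0 0 0 0 -1" --pt "0 0 0 0 0 0 -1"

```text
time: 6.93
tool_pos: [0.6009, 0.0354, 0.0608]
tool_rot: [-0.0, 0.586, 0.81, -0.0]
contact_force: [0.4, -0.1, -0.5]
gripper_width: 0.094
grasp_force: 58.8
```

>>> move_arm --pt "0 0 0.25 0 0 0 -1" --pt "0 0 0.25 0 0 0 -1" --pt "0 0 0.2 0 0 0 -1" --pt "0 0 0 0 0 0 -1" --pt "0 0 0 0 0 0 -1"

```text
time: 7.35
tool_pos: [0.6012, 0.0354, 0.0542]
tool_rot: [-0.0, 0.586, 0.811, -0.0]
contact_force: [0.5, -0.4, -0.3]
gripper_width: 0.099
grasp_force: 58.8
```

>>> move_arm --pt "0 0 0.1 0 0 0 -1" --pt "0 0 0.05 0 0 0 -1" --pt "0 0 0 0 0 0 -1" --pt "0 0 0 0 0 0 -1"

```text
time: 7.68
tool_pos: [0.6017, 0.0354, 0.0538]
tool_rot: [0.0, 0.586, 0.811, 0.0]
contact_force: [-2.2, -0.1, 5.6]
gripper_width: 0.094
grasp_force: 59.4
```

>>> move_arm --pt "0 0 0.05 0 0 0 -1" --pt "0 0 0.03 0 0 0 -1" --pt "0 0 0 0 0 0 -1" --pt "0 0 0 0 0 0 -1"

```text
time: 8.02
tool_pos: [0.6019, 0.0353, 0.0538]
tool_rot: [0.001, 0.586, 0.811, 0.0]
contact_force: [-3.5, 0.1, 8.4]
gripper_width: 0.094
grasp_force: 59.7
```

>>> move_arm --pt "0 0 0 0 0 0 -0.6" --pt "0 0 0 0 0 0 -0.4" --pt "0 0 0 0 0 0 -0.4" --pt "0 0 0 0 0 0 -0.3" --pt "0 0 -0.5 0 0 0 -0.3" --pt "0 0 -1.3 0 0 0 -0.3" --pt "0 0 -2 0 0 0 -0.3" --pt "0 0 -2 0 0 0 -0.3" --pt "3.2 -0.04 0 0 0 0 -0.3" --pt "3.2 -0.04 0 0 0 0 -0.3" --pt "3.2 -0.04 0 0 0 0 -0.3" --pt "3.2 -0.04 0 0 0 0 -0.3" --pt "3.2 -0.04 0 0 0 0 -0.3" --pt "0 0 0 0 0 0 -0.3" --pt "0 0 0 0 0 0 -0.3" --pt "0 0 0 0 0 0 -0.3"

```text
time: 9.35
tool_pos: [0.5495, 0.1866, 0.1109]
tool_rot: [0.001, 0.586, 0.811, 0.0]
contact_force: [-0.4, -0.9, -0.1]
gripper_width: 0.346
grasp_force: 0.0
```

```bash
python3 - <<'E'
from wells import *
d=grab('wrist','w5.png');s=manip.state();print(s['tool_pos'])
b=cv2.resize(d['img'][200:460,180:460],(646,600),interpolation=cv2.INTER_CUBIC)
t=grab('top')['img'][195:285,140:290]
b[:0]=0
cv2.imwrite('pics/c7.png',np.hstack([b[:,150:550],cv2.resize(t,(400,240),interpolation=cv2.INTER_CUBIC)[:, :][[*range(240)]+[239]*360]]))
E
```

```text
[0.54968092 0.18611113 0.11076394]
```

View pics/c7.png

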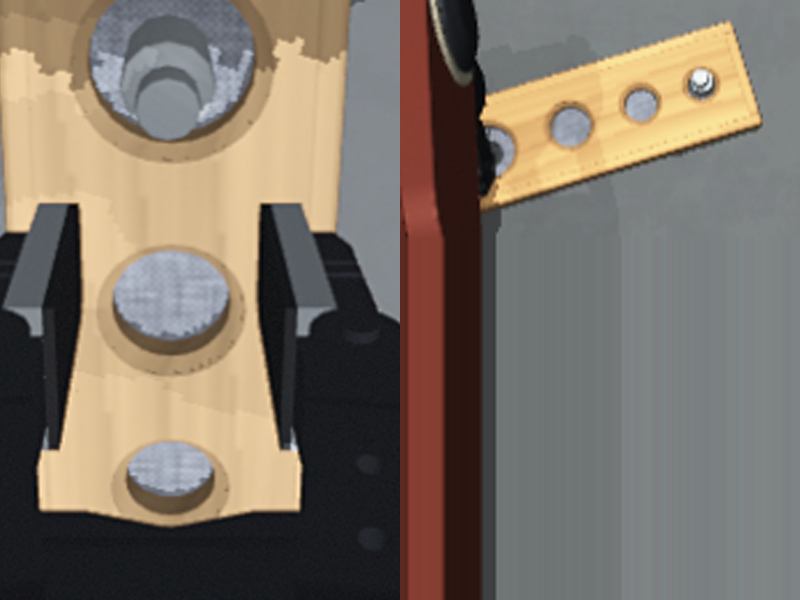

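The 50 g stands in the smallest well (top inset 702,82). The 100 g knob is at crop (168,106), in the largest well.

```bash
python3 - <<'E'
from rel import *
d=grab('wrist');s=manip.state();print(s['tool_pos'])
f=lambda a,b:(180+(a+150)/2.307-.3,200+b/2.307-.3)
print('knob',rel(d,s,*f(168,106),.053),'rim500 bottom',rel(d,s,*f(174,160),.02),'LR',rel(d,s,*f(73,60),.02),rel(d,s,*f(276,60),.02))
print('rim200 b,t,L,R',*[rel(d,s,*f(*p),.02) for p in((171,376),(171,245),(97,308),(245,308))])
E
```

```text
[0.54966881 0.18568982 0.11039776]
knob [14.8  0.2 57.4] rim500 bottom [-10.1   1.7  90.4] LR [ 15.8 -22.8  90.4] [15.8 26.3 90.4]
rim200 b,t,L,R [-72.8   1.   90.4] [-33.5   1.   90.4] [-52.  -18.5  90.4] [-51.9  20.5  90.4]
```

>>> move_arm --pt "1.45 0.02 0 0 0 0 -0.3" --pt "0 0 1.6 0 0 0 -0.3" --pt "0 0 1.6 0 0 0 -0.3" --pt "0 0 1.0 0 0 0 -0.3" --pt "0 0 0.7 0 0 0 -0.3" --pt "0 0 0 0 0 0 -0.3" --pt "0 0 0 0 0 0 -0.3" --pt "0 0 0 0 0 0 -1" --pt "0 0 0 0 0 0 -1" --pt "0 0 0 0 0 0 -1" --pt "0 0 0 0 0 0 -1" --pt "0 0 0 0 0 0 -1" --pt "0 0 0 0 0 0 -1" --pt "0 0 0 0 0 0 -1"

```text
time: 10.67
tool_pos: [0.5455, 0.2007, 0.0621]
tool_rot: [0.001, 0.586, 0.811, 0.001]
contact_force: [-0.8, -0.8, 6.2]
gripper_width: 0.125
grasp_force: 58.9
```

```bash
python3 - <<'E'
from wells import *
d=grab('wrist','w6.png');s=manip.state();print(s['tool_pos'],s['contact_force'])
E
```

```text
[0.54545845 0.20069302 0.06211362] [-1.62379074 -0.72226978  5.65801225]
```

>>> move_arm --pt "0 0 -0.5 0 0 0 -1" --pt "0 0 -1.5 0 0 0 -1" --pt "0 0 -1.5 0 0 0 -1" --pt "0 0 -1 0 0 0 -1" --pt "-2.1 0.02 0 0 0 0 -1" --pt "-2.1 0.02 0 0 0 0 -1" --pt "-2.1 0.02 0 0 0 0 -1" --pt "-2.1 0.02 0 0 0 0 -1" --pt "-2.1 0.02 0 0 0 0 -1" --pt "-1.95 0.03 0 0 0 0 -1" --pt "0 0 0.5 0 0 0 -1" --pt "0 0 1 0 0 0 -1" --pt "0 0 1 0 0 0 -1" --pt "0 0 0 0 0 0 -1" --pt "0 0 0 0 0 0 -1"

```text
time: 11.97
tool_pos: [0.5834, 0.0836, 0.079]
tool_rot: [-0.002, 0.585, 0.811, -0.001]
contact_force: [-0.2, -0.2, -0.9]
gripper_width: 0.119
grasp_force: 58.7
```

```bash
python3 - <<'E'
from wells import *
d=grab('wrist','w6.png');print(manip.state()['tool_pos'])
cv2.imwrite('pics/c8.png',cv2.resize(d['img'][210:390,240:400],(533,600),interpolation=cv2.INTER_CUBIC))
E
```

```text
[0.58415572 0.08355936 0.08000825]
```

View pics/c8.png

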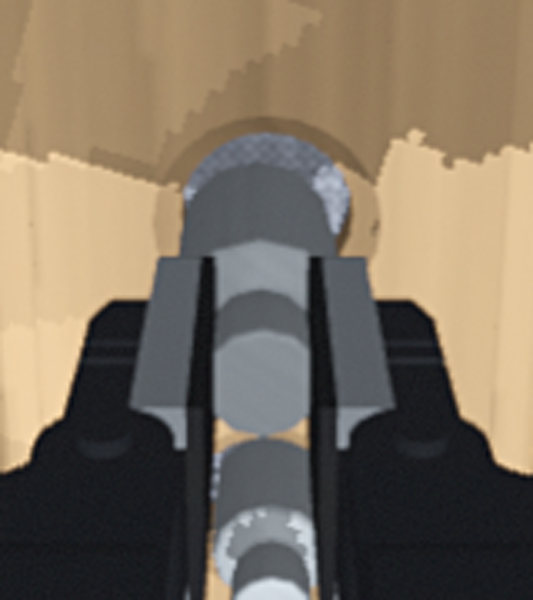

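```bash
python3 - <<'E'
from rel import *
d=grab('wrist');s=manip.state();print(s['tool_pos'])
f=lambda a,b:(240+a/3.333-.35,210+b/3.333-.35)
print('rim top',rel(d,s,*f(267,116),.02),'rim L,R',rel(d,s,*f(155,225),.02),rel(d,s,*f(379,225),.02),'hole top',rel(d,s,*f(266,133),.008))
for dz in (.009,.005):print('knobtop',rel(d,s,*f(262,382),s['tool_pos'][2]-dz))
E
```

```text
[0.58469734 0.08350375 0.0807156 ]
rim top [14.8  0.6 60.7] rim L,R [ -2.4 -16.1  60.7] [-2.3 17.4 60.7] hole top [ 8.1  0.5 72.7]
knobtop [0.1 0.  9. ]
knobtop [2.4 0.  5. ]
```

>>> move_arm --pt "-0.1 0.07 0 0 0 0 -1" --pt "0 0 0.5 0 0 0 -1" --pt "0 0 0.4 0 0 0 -1" --pt "0 0 0.3 0 0 0 -1" --pt "0 0 0.3 0 0 0 -1" --pt "0 0 0.2 0 0 0 -1" --pt "0 0 0 0 0 0 -1" --pt "0 0 0 0 0 0 -1"

```text
time: 12.73
tool_pos: [0.5859, 0.082, 0.0637]
tool_rot: [-0.0, 0.586, 0.81, -0.0]
contact_force: [0.2, -0.1, -1.9]
gripper_width: 0.124
grasp_force: 58.7
```

>>> move_arm --pt "0 0 0.1 0 0 0 -1" --pt "0 0 0.1 0 0 0 -1" --pt "0 0 0.06 0 0 0 -1" --pt "0 0 0 0 0 0 -1" --pt "0 0 0 0 0 0 -1"

```text
time: 13.15
tool_pos: [0.5864, 0.082, 0.0622]
tool_rot: [0.0, 0.586, 0.81, 0.0]
contact_force: [-1.2, 0.1, 3.9]
gripper_width: 0.123
grasp_force: 59.2
```

>>> move_arm --pt "0 0 0 0 0 0 -0.6" --pt "0 0 0 0 0 0 -0.4" --pt "0 0 0 0 0 0 -0.4" --pt "0 0 0 0 0 0 -0.4" --pt "0 0 -1 0 0 0 -0.4" --pt "0 0 -3 0 0 0 -0.2" --pt "0 0 -3 0 0 0 0" --pt "0 0 -3 0 0 0 0" --pt "-3.34 -1.1 0 0 0 0 0" --pt "-3.34 -1.1 0 0 0 0 0" --pt "-3.34 -1.1 0 0 0 0 0" --pt "-3.34 -1.1 0 0 0 0 0" --pt "-3.34 -1.1 0 0 0 0 0" --pt "-3.34 -1.1 0 0 0 0 0" --pt "-3.34 -1.1 0 0 0 0 0" --pt "-3.34 -1.1 0 0 0 0 0" --pt "-3.34 -1.1 0 0 0 0 0" --pt "-3.34 -1.1 0 0 0 0 0" --pt "0 0 0 0 0 0 0" --pt "0 0 0 0 0 0 0"

```text
time: 14.82
tool_pos: [0.5862, -0.2714, 0.162]
tool_rot: [0.0, 0.587, 0.81, 0.0]
contact_force: [-0.8, 0.3, 0.4]
gripper_width: 0.5
grasp_force: 0.0
```

```bash
python3 - <<'E'
from wells import *
d=grab('wrist','w7.png');s=manip.state();print(s['tool_pos'])
t=grab('top')['img'][195:285,140:290]
o=cv2.resize(d['img'],(800,600),interpolation=cv2.INTER_CUBIC); o[:180,:300]=cv2.resize(t,(300,180))
cv2.imwrite('pics/c9.png',o)
E
```

```text
[ 0.58625759 -0.27004961  0.16177694]
```

View pics/c9.png

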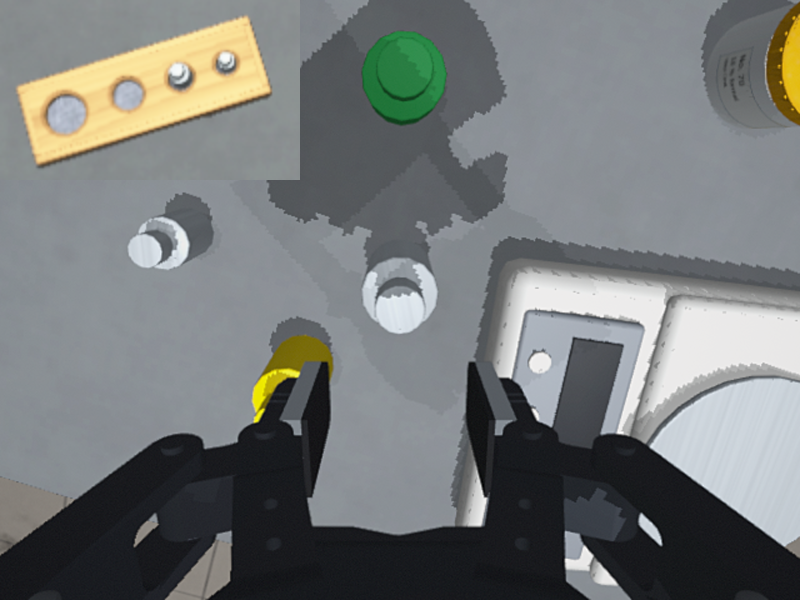

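Both small weights stand in their own wells (inset). The steel 500 knob is at (320,248) raw, the 200 at (116,200), and the balance edge is to the right at (395,215).

```bash
python3 - <<'E'
from rel import *
d=grab('wrist');s=manip.state();print(s['tool_pos'])
f=lambda a,b:(a/1.25-.2,b/1.25-.2)
for n,a,b,z in(('500',400,310,.075),('200',145,250,.056),('y',262,420,.075),('bal',505,260,.04),('bal2',462,500,.04)):print(n,rel(d,s,*f(a,b),z),onz(d,*f(a,b),z))
E
```

```text
[ 0.58643106 -0.26860451  0.16158962]
500 [ 3.5  1.1 86.6] [ 0.58637124 -0.26488592  0.075     ]
200 [  27.2 -120.3  105.6] [ 0.46371998 -0.28059859  0.056     ]
y [-52.3 -65.3  86.6] [ 0.54093524 -0.33872577  0.075     ]
bal [ 18.5  54.3 121.6] [ 0.63214997 -0.23386179  0.04      ]
bal2 [-126.8   38.1  121.5] [ 0.66253643 -0.37694266  0.04      ]
```

>>> move_arm --pt "0.35 0.1 0 0 0 0 -0.2" --pt "0 0 2.4 0 0 0 -0.2" --pt "0 0 2.4 0 0 0 -0.2" --pt "0 0 2.0 0 0 0 -0.2" --pt "0 0 1.0 0 0 0 -0.2" --pt "0 0 0.6 0 0 0 -0.2" --pt "0 0 0 0 0 0 -0.2" --pt "0 0 0 0 0 0 -0.2" --pt "0 0 0 0 0 0 -1" --pt "0 0 0 0 0 0 -1" --pt "0 0 0 0 0 0 -1" --pt "0 0 0 0 0 0 -1" --pt "0 0 0 0 0 0 -1" --pt "0 0 0 0 0 0 -1"

```text
time: 16.13
tool_pos: [0.587, -0.2667, 0.0795]
tool_rot: [0.001, 0.586, 0.81, -0.0]
contact_force: [-2.8, -0.6, 6.7]
gripper_width: 0.237
grasp_force: 58.9
```

>>> move_arm --pt "0 0 -0.5 0 0 0 -1" --pt "0 0 -1.5 0 0 0 -1" --pt "0 0 -2.5 0 0 0 -1" --pt "0 0 -2.5 0 0 0 -1" --pt "0 0 -2 0 0 0 -1" --pt "0 0 -1 0 0 0 -1"

```text
time: 16.63
tool_pos: [0.5873, -0.2665, 0.1812]
tool_rot: [0.002, 0.586, 0.811, 0.0]
contact_force: [1.4, -0.9, -3.8]
gripper_width: 0.237
grasp_force: 59.3
```

>>> move_arm --pt "1.75 0.4 0 0 0 0 -1" --pt "3.25 0.78 0 0 0 0 -1" --pt "3.25 0.78 0 0 0 0 -1" --pt "3.25 0.78 0 0 0 0 -1" --pt "3.25 0.78 0 0 0 0 -1" --pt "3.25 0.78 0 0 0 0 -1" --pt "3.25 0.78 0 0 0 0 -1" --pt "3.25 0.78 0 0 0 0 -1" --pt "3.25 0.78 0 0 0 0 -1" --pt "3.25 0.78 0 0 0 0 -1" --pt "3.25 0.78 0 0 0 0 -1" --pt "3.25 0.78 0 0 0 0 -1" --pt "3.25 0.78 0 0 0 0 -1" --pt "3.25 0.78 0 0 0 0 -1" --pt "1.5 0.34 0 0 0 0 -1" --pt "0 0 2 0 0 0 -1" --pt "0 0 2 0 0 0 -1" --pt "0 0 2 0 0 0 -1" --pt "0 0 0 0 0 0 -1" --pt "0 0 0 0 0 0 -1"

```text
time: 18.3
tool_pos: [0.5445, 0.2, 0.1149]
tool_rot: [-0.002, 0.586, 0.811, -0.002]
contact_force: [-0.6, -0.3, -4.3]
gripper_width: 0.236
grasp_force: 59.8
```

```bash
python3 - <<'E'
from wells import *
for i in range(3): d=grab('wrist','w8.png')
print(manip.state()['tool_pos'])
cv2.imwrite('pics/c10.png',cv2.resize(d['img'][180:380,220:420],(600,600),interpolation=cv2.INTER_CUBIC))
E
```

```text
[0.54763109 0.2003659  0.11903659]
```

View pics/c10.png

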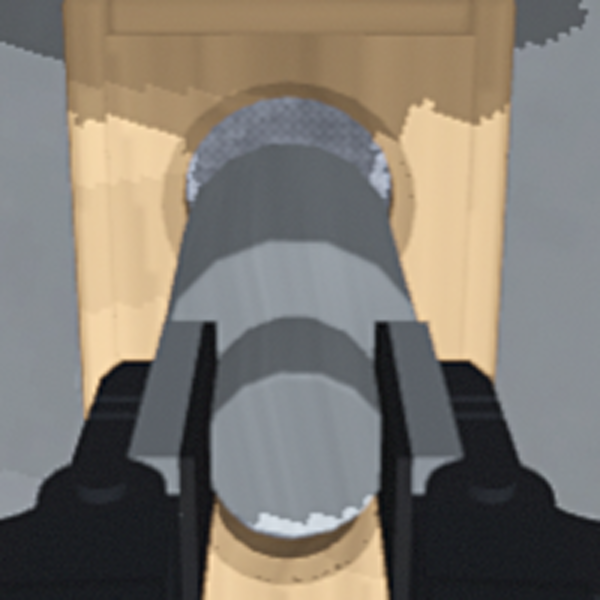

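```bash
python3 - <<'E'
from rel import *
d=grab('wrist');s=manip.state();print(s['tool_pos'])
f=lambda a,b:(220+a/3-.35,180+b/3-.35)
z=s['tool_pos'][2]; zb=z-.0771
print('rim top',rel(d,s,*f(288,83),.02),'L,R',rel(d,s,*f(161,195),.02),rel(d,s,*f(415,195),.02),'bot',rel(d,s,*f(290,583),.02))
print('body bottom far edge',rel(d,s,*f(289,142),zb),'L,R',rel(d,s,*f(188,215),zb),rel(d,s,*f(393,215),zb),'shoulder far',rel(d,s,*f(295,240),zb+.05))
print('knob',rel(d,s,*f(297,455),zb+.075),'knob LR',rel(d,s,*f(212,440),zb+.075),rel(d,s,*f(381,440),zb+.075))
E
```

```text
[0.54781933 0.20034771 0.11927803]
rim top [24.4 -1.3 99.3] L,R [  2.  -26.2  99.2] [ 2.  23.7 99.3] bot [-87.3  -0.9  99.3]
body bottom far edge [18.8 -0.9 77.1] L,R [  5.4 -18.9  77. ] [ 5.4 17.5 77.2] shoulder far [18.8  0.2 27.1]
knob [0.8 0.5 2.1] knob LR [ 2.8 -9.6  2.1] [ 2.8 10.5  2.1]
```

The largest well's rim (crop 288,195) and the weight's underside (289,200) agree within 0.5 mm, so I'll lower it.

>>> move_arm --pt "-0.04 -0.04 0.6 0 0 0 -1" --pt "0 0 0.6 0 0 0 -1" --pt "0 0 0.5 0 0 0 -1" --pt "0 0 0.5 0 0 0 -1" --pt "0 0 0.4 0 0 0 -1" --pt "0 0 0.2 0 0 0 -1" --pt "0 0 0.1 0 0 0 -1" --pt "0 0 0 0 0 0 -1" --pt "0 0 0 0 0 0 -1"

```text
time: 19.25
tool_pos: [0.5467, 0.1997, 0.0886]
tool_rot: [0.0, 0.586, 0.81, 0.0]
contact_force: [0.4, -0.4, -4.2]
gripper_width: 0.235
grasp_force: 59.8
```

>>> move_arm --pt "0 0 0.1 0 0 0 -1" --pt "0 0 0.1 0 0 0 -1" --pt "0 0 0.08 0 0 0 -1" --pt "0 0 0 0 0 0 -1" --pt "0 0 0 0 0 0 -1"

```text
time: 19.67
tool_pos: [0.5472, 0.1999, 0.0875]
tool_rot: [0.0, 0.586, 0.811, 0.0]
contact_force: [-3.8, -0.5, 6.4]
gripper_width: 0.234
grasp_force: 61.0
```

>>> move_arm --pt "0 0 0 0 0 0 -0.4" --pt "0 0 0 0 0 0 -0.2" --pt "0 0 0 0 0 0 -0.2" --pt "0 0 0 0 0 0 -0.2" --pt "0 0 -1 0 0 0 -0.2" --pt "0 0 -3 0 0 0 -0.2" --pt "0 0 -3 0 0 0 -0.2" --pt "0 0 -3 0 0 0 -0.2"

```text
time: 20.33
tool_pos: [0.5462, 0.1996, 0.1871]
tool_rot: [-0.0, 0.586, 0.81, -0.0]
contact_force: [0.6, 0.3, 1.2]
gripper_width: 0.4
grasp_force: 0.0
```

>>> move_arm --pt "-3.3 -1.76 0 0 0 0 -0.2" --pt "-3.3 -1.76 0 0 0 0 -0.2" --pt "-3.3 -1.76 0 0 0 0 -0.2" --pt "-3.3 -1.76 0 0 0 0 -0.2" --pt "-3.3 -1.76 0 0 0 0 -0.2" --pt "-3.3 -1.76 0 0 0 0 -0.2" --pt "-3.3 -1.76 0 0 0 0 -0.2" --pt "-3.3 -1.76 0 0 0 0 -0.2" --pt "-3.3 -1.76 0 0 0 0 -0.2" --pt "-3.3 -1.76 0 0 0 0 -0.2" --pt "-3.3 -1.76 0 0 0 0 -0.2" --pt "-3.3 -1.76 0 0 0 0 -0.2" --pt "-3.3 -1.76 0 0 0 0 -0.2" --pt "0 0 2 0 0 0 -0.2" --pt "0 0 2 0 0 0 -0.2" --pt "0 0 0 0 0 0 -0.2" --pt "0 0 0 0 0 0 -0.2"

```text
time: 21.75
tool_pos: [0.4632, -0.2791, 0.145]
tool_rot: [-0.001, 0.586, 0.81, 0.0]
contact_force: [0.1, 0.6, -0.8]
gripper_width: 0.403
grasp_force: 0.0
```

```bash
python3 - <<'E'
from rel import *
for i in range(2): d=grab('wrist','w9.png')
s=manip.state();print(s['tool_pos'])
h=cv2.cvtColor(d['img'],cv2.COLOR_BGR2HSV); g=d['img'].min(2)
p=proj(d,s['tool_pos']*[1,1,0]+[0,0,.056])[0]; print('expected',p)
for th in (140,160,180,200):
    m=np.uint8(g>th); m[:, :240]=0; m[:,400:]=0; m[:150]=0;m[400:]=0
    n,l,st,c=cv2.connectedComponentsWithStats(m)
    print(th,[(st[i].tolist(),c[i].round(1)) for i in range(1,n) if st[i,4]>60])
E
```

```text
[ 0.46457061 -0.27957485  0.14711299]
expected [318.1578306 253.0165892]
140 [([348, 177, 49, 20, 332], array([371.2, 188. ])), ([268, 186, 71, 41, 865], array([300.2, 201.2])), ([240, 200, 141, 200, 10399], array([301. , 335.9])), ([287, 226, 51, 47, 1437], array([314. , 249.9]))]
160 [([293, 227, 45, 45, 1106], array([315.2, 251.6]))]
180 [([294, 227, 43, 45, 1027], array([315.2, 251.9]))]
200 [([295, 227, 42, 45, 878], array([315.6, 252.6]))]
```

```bash
python3 - <<'E'
from rel import *
d=grab('wrist'); s=manip.state();print(s['tool_pos'])
g=d['img'].min(2)
for th in (160,180,200):
    m=np.uint8(g>th); m[:, :240]=0; m[:,400:]=0; m[:150]=0;m[300:]=0
    m=cv2.morphologyEx(m,cv2.MORPH_OPEN,cv2.getStructuringElement(cv2.MORPH_ELLIPSE,(19,19)))
    n,l,st,c=cv2.connectedComponentsWithStats(m)
    for i in range(1,n): print(th,st[i].tolist(),c[i].round(1),rel(d,s,*c[i],.056))
big=cv2.resize(d['img'][215:285:1,280:350,1],None,fx=4,fy=4,interpolation=cv2.INTER_CUBIC)
H=cv2.HoughCircles(big,cv2.HOUGH_GRADIENT,1,10,param1=80,param2=10,minRadius=56,maxRadius=84)
if H is not None:
    for h in H[0][:4]: u,v=280+h[0]/4-.4,215+h[1]/4-.4; print(u,v,h[2]/4,rel(d,s,u,v,.056))
for v in range(226,276,3): print(v,*g[v,284:344:3])
E
```

```text
[ 0.46480978 -0.27963217  0.14745381]
160 [300, 244, 29, 27, 602] [313.9 256.7] [-2.7 -2.3 91.5]
180 [300, 244, 28, 26, 572] [313.7 256.5] [-2.5 -2.4 91.5]
200 [301, 244, 27, 26, 544] [313.9 256.5] [-2.5 -2.3 91.5]
312.725 245.725 20.575 [ 4.  -2.9 91.4]
315.225 245.975 20.575 [ 3.8 -1.5 91.4]
313.975 253.475 16.3 [-0.7 -2.2 91.5]
316.975 242.975 17.25 [ 5.6 -0.5 91.4]
226 139 139 139 133 84 91 89 101 140 176 201 212 148 98 95 94 93 141 140 138
229 140 138 139 143 84 87 160 148 150 152 153 209 216 224 192 92 94 142 139 138
232 138 138 139 136 89 204 192 140 148 153 151 152 148 163 214 202 90 128 140 139
235 139 140 141 118 179 205 147 139 147 155 152 153 152 158 212 216 192 119 138 138
238 139 139 141 111 206 205 137 140 129 93 87 96 132 160 150 216 218 133 137 137
241 140 139 139 190 204 202 139 84 90 91 89 92 91 111 187 213 215 168 139 140
244 141 141 139 190 203 206 111 81 159 207 222 194 122 94 109 191 213 194 136 137
247 141 140 139 191 203 205 84 215 234 234 230 229 232 209 86 213 211 208 135 136
250 141 141 140 190 203 194 188 226 230 233 230 226 227 236 172 210 210 184 136 137
253 141 140 141 150 204 180 226 224 229 231 229 225 227 233 227 195 210 139 137 138
256 140 140 141 139 200 183 225 223 228 229 228 224 226 231 228 184 211 133 138 139
259 140 140 140 139 153 190 223 221 227 228 226 222 223 230 224 206 134 140 140 140
262 140 140 140 141 141 146 211 219 225 226 224 220 223 228 213 140 140 139 139 139
265 140 140 140 141 142 142 152 220 224 223 222 217 221 223 134 138 137 138 140 140
268 139 138 141 141 141 142 140 138 214 221 221 217 207 136 138 137 138 139 140 140
271 144 138 139 139 139 140 140 139 138 138 139 136 137 137 139 138 139 139 139 140
274 136 139 139 139 139 139 140 139 139 138 139 139 139 138 139 138 138 138 139 138
```

>>> move_arm --pt "-0.26 -0.23 0 0 0 0 -0.2" --pt "0 0 2.4 0 0 0 -0.2" --pt "0 0 2.4 0 0 0 -0.2" --pt "0 0 2.0 0 0 0 -0.2" --pt "0 0 1.0 0 0 0 -0.2" --pt "0 0 0.6 0 0 0 -0.2" --pt "0 0 0 0 0 0 -0.2" --pt "0 0 0 0 0 0 -0.2" --pt "0 0 0 0 0 0 -1" --pt "0 0 0 0 0 0 -1" --pt "0 0 0 0 0 0 -1" --pt "0 0 0 0 0 0 -1" --pt "0 0 0 0 0 0 -1" --pt "0 0 0 0 0 0 -1"

```text
time: 23.07
tool_pos: [0.4635, -0.2835, 0.0635]
tool_rot: [0.002, 0.586, 0.811, -0.0]
contact_force: [-0.9, 0.7, 6.2]
gripper_width: 0.163
grasp_force: 58.6
```

>>> move_arm --pt "0 0 -0.5 0 0 0 -1" --pt "0 0 -1.5 0 0 0 -1" --pt "0 0 -2.5 0 0 0 -1" --pt "0 0 -2.5 0 0 0 -1" --pt "0 0 -2 0 0 0 -1" --pt "0 0 -1 0 0 0 -1"

```text
time: 23.57
tool_pos: [0.4634, -0.2833, 0.1646]
tool_rot: [0.002, 0.586, 0.811, -0.0]
contact_force: [0.9, 0.3, -2.7]
gripper_width: 0.164
grasp_force: 58.8
```

>>> move_arm --pt "1.52 0.96 0 0 0 0 -1" --pt "3.04 1.93 0 0 0 0 -1" --pt "3.04 1.93 0 0 0 0 -1" --pt "3.04 1.93 0 0 0 0 -1" --pt "3.04 1.93 0 0 0 0 -1" --pt "3.04 1.93 0 0 0 0 -1" --pt "3.04 1.93 0 0 0 0 -1" --pt "3.04 1.93 0 0 0 0 -1" --pt "3.04 1.93 0 0 0 0 -1" --pt "3.04 1.93 0 0 0 0 -1" --pt "3.04 1.93 0 0 0 0 -1" --pt "3.04 1.93 0 0 0 0 -1" --pt "1.5 0.92 0 0 0 0 -1" --pt "0 0 2 0 0 0 -1" --pt "0 0 2 0 0 0 -1" --pt "0 0 2 0 0 0 -1" --pt "0 0 0 0 0 0 -1" --pt "0 0 0 0 0 0 -1"

```text
time: 25.07
tool_pos: [0.5657, 0.1359, 0.0994]
tool_rot: [-0.002, 0.586, 0.811, -0.002]
contact_force: [0.4, 0.1, -1.8]
gripper_width: 0.165
grasp_force: 58.9
```

```bash
python3 - <<'E'
from wells import *
for i in range(3): d=grab('wrist','w10.png')
print(manip.state()['tool_pos'])
cv2.imwrite('pics/c11.png',cv2.resize(d['img'][180:380,220:420],(600,600),interpolation=cv2.INTER_CUBIC))
E
```

```text
[0.56846198 0.13601959 0.10315686]
```

View pics/c11.png

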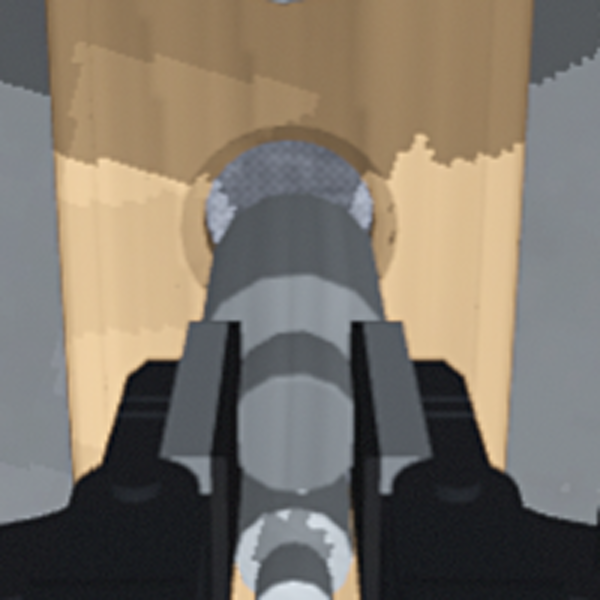

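```bash
python3 - <<'E'
from rel import *
d=grab('wrist');s=manip.state();print(s['tool_pos'])
f=lambda a,b:(220+a/3-.35,180+b/3-.35)
z=s['tool_pos'][2]; zb=z-.061
print('rim top',rel(d,s,*f(289,125),.02),'L,R',rel(d,s,*f(181,225),.02),rel(d,s,*f(397,225),.02))
print('body bottom far',rel(d,s,*f(292,195),zb),'L,R',rel(d,s,*f(214,250),zb),rel(d,s,*f(376,250),zb),'shoulder far',rel(d,s,*f(295,274),zb+.037))
print('knob',rel(d,s,*f(296,432),zb+.056))
E
```

```text
[0.56864889 0.13602893 0.10343144]
rim top [20.2 -1.  83.4] L,R [  1.2 -20.8  83.4] [ 1.2 18.9 83.5]
body bottom far [14.2 -0.3 61. ] L,R [  4.7 -13.2  61. ] [ 4.7 13.5 61. ] shoulder far [15.1  0.2 24. ]
knob [2.2 0.4 5. ]
```

The 200 is over its well: rim (crop 289,225), underside (292,230), about 1 mm off sideways. I'll correct that and lower it.

>>> move_arm --pt "-0.03 -0.08 0.6 0 0 0 -1" --pt "0 0 0.6 0 0 0 -1" --pt "0 0 0.5 0 0 0 -1" --pt "0 0 0.5 0 0 0 -1" --pt "0 0 0.4 0 0 0 -1" --pt "0 0 0.2 0 0 0 -1" --pt "0 0 0.1 0 0 0 -1" --pt "0 0 0 0 0 0 -1" --pt "0 0 0 0 0 0 -1"

```text
time: 26.02
tool_pos: [0.567, 0.1356, 0.0727]
tool_rot: [0.0, 0.586, 0.811, 0.0]
contact_force: [0.2, -0.6, -2.6]
gripper_width: 0.16
grasp_force: 58.9
```

>>> move_arm --pt "0 0 0.1 0 0 0 -1" --pt "0 0 0.1 0 0 0 -1" --pt "0 0 0.08 0 0 0 -1" --pt "0 0 0 0 0 0 -1" --pt "0 0 0 0 0 0 -1"

```text
time: 26.43
tool_pos: [0.5676, 0.1356, 0.0716]
tool_rot: [0.001, 0.586, 0.811, 0.0]
contact_force: [-2.5, -0.5, 4.9]
gripper_width: 0.162
grasp_force: 59.7
```

>>> move_arm --pt "0 0 0 0 0 0 -0.5" --pt "0 0 0 0 0 0 -0.3" --pt "0 0 0 0 0 0 -0.3" --pt "0 0 0 0 0 0 -0.3" --pt "0 0 -1 0 0 0 -0.3" --pt "0 0 -3 0 0 0 -0.3" --pt "0 0 -4 0 0 0 -0.3" --pt "0 0 -4 0 0 0 -0.3" --pt "0 0 -4 0 0 0 -0.3" --pt "-3.5 -1.5 0 0 0 0 -0.3" --pt "-3.5 -1.5 0 0 0 0 -0.3" --pt "-3.5 -1.5 0 0 0 0 -0.3" --pt "-3.5 -1.5 0 0 0 0 -0.3" --pt "-3.5 -1.5 0 0 0 0 -0.3" --pt "-3.5 -1.5 0 0 0 0 -0.3" --pt "0 0 0 0 0 0 -0.3" --pt "0 0 0 0 0 0 -0.3"

```text
time: 27.85
tool_pos: [0.5471, -0.0938, 0.2305]
tool_rot: [0.0, 0.587, 0.809, 0.0]
contact_force: [0.4, -1.7, -0.5]
gripper_width: 0.348
grasp_force: 0.0
```

```bash
python3 - <<'E'
from rel import *
d=grab('top','top_end.png'); sc=grab('scene','scene_end.png'); print(manip.state()['tool_pos'])
W={50:(.6003,.0357,.035),100:(.585,.0822,.045),200:(.5671,.1364,.056),500:(.5461,.2,.075)}
for nm,D in(('top',d),('scene',sc)):
    hsv=cv2.cvtColor(D['img'],cv2.COLOR_BGR2HSV); m=cv2.inRange(hsv,(0,0,60),(180,45,255))
    for k,(x,y,h) in W.items():
        top=proj(D,[x,y,.008+h])[0]; base=proj(D,[x,y,.02])[0]
        u,v=top.round().astype(int); r=9
        p=D['img'][v-r:v+r+1,u-r:u+r+1].min(2)
        print(nm,k,top.round(1),base.round(1)); 
        if nm=='top':
            b=np.argwhere(p>185); print('  bright centroid',(b.mean(0)[::-1]-r+[u,v]).round(1),len(b), p.max())
# steel left at old counter spots? + bystanders
a=cv2.imread('pics/top0.png'); diff=cv2.absdiff(a,d['img']).max(2)
n,l,st,c=cv2.connectedComponentsWithStats(cv2.morphologyEx(np.uint8(diff>50),cv2.MORPH_OPEN,np.ones((3,3))))
print([(st[i].tolist(),c[i].round().tolist()) for i in range(1,n) if st[i,4]>15])
E
```

```text
[ 0.54735491 -0.09174806  0.23026   ]
top 50 [250. 224.] [251.1 226.4]
  bright centroid [252.3 223.4] 27 246
top 100 [226.1 230.2] [228.3 233.4]
  bright centroid [229.1 230.3] 51 247
top 200 [197.6 237.6] [201.7 241.6]
  bright centroid [200.9 238.4] 115 246
top 500 [162.4 246.1] [170.5 251.3]
  bright centroid [164.8 246.5] 147 245
scene 50 [290.9 238.5] [291.1 249.2]
scene 100 [267.7 230.1] [268.3 245.3]
scene 200 [241.2 220.9] [242.5 241. ]
scene 500 [210.8 207.4] [213.3 236.1]
[([176, 137, 214, 343, 33711], [285.0, 320.0]), ([265, 201, 5, 4, 19], [267.0, 202.0]), ([384, 224, 27, 24, 330], [397.0, 236.0]), ([224, 226, 9, 7, 47], [228.0, 229.0]), ([194, 232, 13, 10, 70], [199.0, 236.0]), ([159, 239, 18, 17, 156], [166.0, 245.0]), ([164, 246, 19, 16, 111], [174.0, 255.0]), ([408, 287, 8, 12, 72], [412.0, 292.0]), ([396, 291, 10, 12, 90], [400.0, 297.0]), ([458, 381, 51, 18, 624], [487.0, 391.0]), ([569, 385, 71, 95, 3487], [616.0, 441.0]), ([308, 401, 24, 37, 527], [322.0, 419.0]), ([166, 435, 20, 35, 296], [174.0, 452.0])]
```

All four knobs are where upright, seated weights should be: the top camera shows one constant 2–3 px bias, and the floor contact heights match within 0.5 mm. I'll hand in.

```bash
python3 -c "
from plant import manip
print(manip.job_done())"
```

```text
the job is handed in; nothing more can be done
None
```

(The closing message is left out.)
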